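Open the light box by its concealed catch

TASK

Open the light box that lies on the bench so its LEDs can be serviced. Run a fingertip along the dark ledge at its front edge until it drops into the release notch, press down the sprung thumb plate inside the notch until the face springs ajar, then take the hand away. Do not disturb the tape, sprayer, squeegee or cutter lying around it; nothing is to be picked up.

Things in the scene. Friction and masses are not known exactly. Their poses are not given: they have to be found in the camera images.
- lightbox: Hinged-face light box (sign box) lying on its back, fixed to the bench, 460 (its y) x 300 (its x) x 100 mm high; origin at the centre of its underside, z up; its -x side is the front, facing the robot. A flat dark metal ledge runs along the whole front edge: 34 mm wide (box x -150 to -116 mm), top 78 mm above the bench. Behind it the face rises as a step, 88 to 100 mm above the bench.
- ledge_left (a point): Left (+y) end of the ledge: point on its top, mid-width. Somewhere along the ledge is ONE release notch, 60 mm long and as wide as the ledge, open in front and above, centre at least 90 mm from either ledge end. Its place differs from box to box and is not reported: find it by feel. A fingertip up to 50 x 28 mm fits in.
- ledge_right (a point): Right (-y) end of the ledge: point on its top, mid-width, 460 mm from ledge_left. Apart from the notch the ledge is flush: four blanking plugs of the same metal, each the size of the notch, fill unused cut-outs (hairline seams only, they do not yield).
- catch (a joint): Tilt of the sprung thumb plate in the notch (rad): 0 at rest, frees the face at about 0.17, 0.26 at its stop; springs back when let go. The plate, 55 mm long x 36 mm wide, lies 16 mm below the ledge top and is hinged at its back, towards the face. Pressed down at mid-width it takes about 3 N to start and 6 to 9 N to release; there it sinks about 4 mm to release and 7 mm to its stop.
- face_edge (a point): Middle of the upper front edge of the face (white panel in an aluminium frame, 460 x 266 x 12 mm, hinged along the back edge of the box): 100 mm above the bench when shut and latched. Once unlatched the face rises on its own springs within about a second, to about 137 mm at this edge, and stays there.
- tape: Roll of masking tape lying flat, 104 mm across, 48 mm high, origin under its centre; bystander.
- sprayer: White bottle with a black cap, 68 mm across, 170 mm tall, origin under its centre; bystander.
- squeegee: Flat grey film squeegee lying down, 78 x 100 x 11 mm, origin under its centre; bystander.
- cutter: Black film cutter (knife, blade drawn in) lying along its y, 24 x 165 x 22 mm, origin under its centre; bystander.

How it is judged:
By the outcome, as a careful person would: the job done as asked, in the order asked, and still so for the second after the job is handed in, with the robot touching nothing.
It also fails if it takes over 61 s, if anything falls off the work surface, if the arm or the gripper's body presses on something with over 40 N, if the wrist force passes 120 N, or if a joint passes its speed limit or range.

ROBOT

A 6-joint arm with a two-finger parallel gripper is mounted at the origin on the work surface. World frame = base frame: x ahead of the robot, y to its left, z up, the work surface at z = 0. Lengths are in mm, angles in rad, forces in N, time in s.
With the tool pointing down it reaches from about 400 to 925 mm from the base axis. Payload 12.5 kg.
Tool frame: the origin (TCP) lies at the centre of the arm's flange, where the gripper is bolted on; the fingertips stand 190 mm ahead of it and the grasp point (between the pads) lies env.grip_point_offset ahead of it (env.grip_point_offset is the distance from the TCP to the grasp point, in mm); z points along the fingers, x is the direction in which the jaws open and shut, and the axes are right-handed (so a half turn about z gives the same grasp; the last joint's range is limited). The gripper opens to 95 mm and grips with 3 to 60 N. Pads are 20 mm wide; open, the fingers measure 119 mm over their backs; the gripper's body (75 mm by 180 mm) begins 59 mm behind the grasp point.
Start: joints at [-1.384, 0.491, 1.559, -0, 1.092, -0.106], TCP at [180.416, -598.394, 404.761] pointing down, gripper open.
Joint ranges: [-3.1, 3.1], [-0.84, 2.19], [0.05, 2.79], [-1.13, 4.28], [0.06, 2.93], [-2.69, 2.69]. Speed limits (rad/s): [2.22, 2.22, 2.79, 3.14, 3.14, 3.14].

INTERFACE

Orientations are given as [roll, pitch, yaw] about the fixed x, y, z axes, in that order (R = Rz(yaw) Ry(pitch) Rx(roll)).
In Python, from cell import state, read_camera, camera_model, job_done, env gives the robot as it stands.
- The arm moves only by the tool arm_command, never from a script. Its argument "steps" is a list of rows, each a list of 6 numbers: the shift along the tool's x, y, z in cm, then the turn, a rotation vector about the tool's x, y, z in degrees. In form: [[dx, dy, dz, rx, ry, rz], ...]. A call has 1 to 12 rows; each row is the pose to reach, as a shift and turn from the pose commanded when the call began, along the tool's axes at that moment; what a row does not reach only later rows make up. A row lasts 1/12 s, in which the tool goes at most 41.7 mm and 7.16 degrees, less where a joint would pass 70% of its speed; a pose out of reach is approached as far as the arm can. A call with a gripper value outside its range is refused whole. "jaw" is the finger opening in cm, from 0 to 9.51, set as the call begins (left out, the last holds). The fingers move at their own pace and stop on an object; the grip force is fixed at half the most. Time passes only in rows, so rows that repeat a pose let the fingers close. It gives the time, the measured TCP pose, the force and the opening at its end, in the units of the state.
- state(): the state, without advancing time (a new reading comes with each control period).
- read_camera(name): name is "scene" or "side" or "wrist"; returns the picture (420x560x3 uint8, red, green, blue); there is no depth.
- camera_model(name): a dict with "K" (3x3 intrinsics, pixels), "k1" (the pictures are not rectified: a ray, as slopes to the right and down, at radius r is drawn at 1 + k1 r^2 times it, then the intrinsics apply), "xyz" and "rotation" of the camera in the world. Camera axes: x right, y up, looking along -z (the intrinsics and any distortion apply to the point x, -y, -z); pixel columns grow to the right and rows downward; lengths in mm; the calibration is good to about 2 mm. A picture is of the moment at which its call begins: read the wrist's pose just before it. camera_model takes no time and is no camera call; for the wrist camera it gives the pose at the moment of the call.
- job_done(): hands the job in, once; it reports no verdict.
The state is a dict: "t": time; "joints": joint angles; "qvel": joint speeds; "tau": joint torques, N m; "eef_pos": TCP position; "tcp_rot": TCP orientation; "ft_force": force on the tool from outside, world axes, zero at the start; "moment": the same for the moment, N m; "opening": opening from 0.0 (shut) to 1.0 (fully open).
Only numpy, scipy, OpenCV 4.12 (cv2) and the standard library are available. Lean on these libraries where they do the work, as an engineer would, in place of code of your own. Each camera call takes 0.05 s, during which the arm holds its last target. There are 200 camera calls.

## Working session

There is one attempt and no reset: what is moved stays moved. The work goes in short steps, Python scripts to look and compute and a tool call to move; the robot and the scene stay as the last step left them, time stands still between calls to the robot, and variables do not carry over. Pictures are saved under pics/ and viewed, about 8 in all and at most 12, crops included, and the job is handed in when it is done.

Besides the shell and the picture viewer there is one more tool, called after "Request:" as name([rows], argument=value, ...), one row to a line, values as JSON. arm_command: Moves the arm, as the interface text tells. Its arguments: {"type":"object","properties":{"steps":{"type":"array"},"jaw":{"type":"number"}},"required":["steps"]}

```bash
ls; mkdir -p pics; cat > h.py <<'E'
import numpy as np, cv2
from cell import state, read_camera, camera_model, job_done, env
def snap(n,f):
    m=camera_model(n); im=read_camera(n); cv2.imwrite(f'pics/{f}.png',im[:,:,::-1]); return m,im
def pix2plane(m,u,v,z):
    K=np.array(m['K']); d=np.array([(u-K[0,2])/K[0,0],(v-K[1,2])/K[1,1]])
    s=d.copy()
    for _ in range(20): s=d/(1+m['k1']*(s@s))
    R=np.array(m['rotation']); ray=R@np.array([s[0],-s[1],-1.0]); c=np.array(m['xyz'])
    return c+ray*(z-c[2])/ray[2]
E
python3 - <<'E'
from h import *
a=snap('scene','s1')[1]; snap('side','d1')
print(state()); print(env.grip_point_offset, camera_model('scene'))
E
```

```text
pics
{'t': 0.1, 'joints': array([-1.38357372e+00,  4.91485374e-01,  1.55939576e+00,  1.46959833e-05,
        1.09171022e+00, -1.05603313e-01]), 'qvel': array([-0.00063395, -0.00198013, -0.00201119,  0.00031216, -0.00091608,
        0.00086641]), 'tau': array([ 7.92476640e-04, -6.13623619e+01, -2.58605880e+01,  6.94141164e-02,
        4.70363908e-02, -5.83844644e-05]), 'eef_pos': array([ 180.42659541, -598.35660955,  404.2262366 ]), 'tcp_rot': array([-3.14147442e+00,  9.91757949e-04, -1.27797713e+00]), 'ft_force': array([0.00728125, 1.70269915, 1.12046994]), 'moment': array([ 0.00367369,  0.01473515, -0.01855087]), 'opening': 0.9999954177633319}
171.3 {'K': array([[545.04315586,   0.        , 280.835422  ],
       [  0.        , 545.04315586, 214.54172479],
       [  0.        ,   0.        ,   1.        ]]), 'k1': 0.043894399657010294, 'xyz': array([1014.62299508, -836.92986215, 1037.78780253]), 'rotation': array([ 0.79362649, -0.00974964,  0.57171988])}
```

```bash
sed -i "s/R=np.array(m\['rotation'\])/R=Rot.from_euler('xyz',m['rotation']).as_matrix()/; 1a from scipy.spatial.transform import Rotation as Rot" h.py; python3 -c "
from h import *; print(camera_model('side'))"
```

```text
{'K': array([[437.59246075,   0.        , 279.09679639],
       [  0.        , 437.59246075, 202.30621318],
       [  0.        ,   0.        ,   1.        ]]), 'k1': -0.11629768001177618, 'xyz': array([228.41433884, 676.86462569, 746.45735688]), 'rotation': array([ 0.84947144, -0.00363776, -2.75057433])}
```

View pics/s1.png

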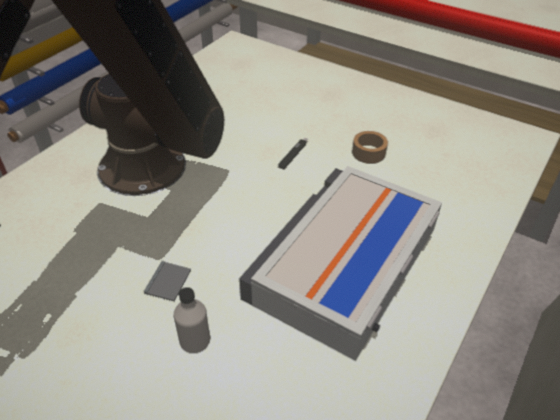

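View pics/d1.png

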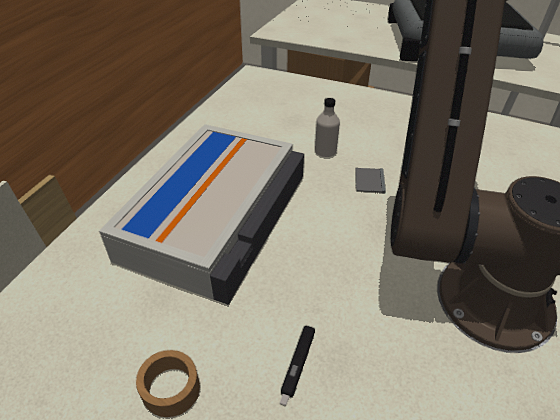

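The scene and side pictures show the box with its dark ledge towards the robot. In the side view the ledge runs from about (225,290) to (300,160), with some contrast near (245,240). I'll enlarge that part.

```bash
python3 - <<'E'
import cv2, numpy as np
a=cv2.imread('pics/d1.png')[140:310,190:320]; b=cv2.imread('pics/s1.png')[160:310,235:365]
f=lambda i,g:np.clip(255*(i/255.)**g,0,255).astype('u1')
A=cv2.resize(f(a,.5),None,fx=3.4,fy=3.4,interpolation=cv2.INTER_CUBIC)
B=cv2.resize(f(b,.5),None,fx=2.6,fy=2.6,interpolation=cv2.INTER_CUBIC)
o=np.zeros((580,790,3),'u1'); o[:A.shape[0],:A.shape[1]]=A; o[:B.shape[0],450:450+B.shape[1]]=B
cv2.imwrite('pics/c1.png',o)
E
```

```text
(no output)
```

View pics/c1.png

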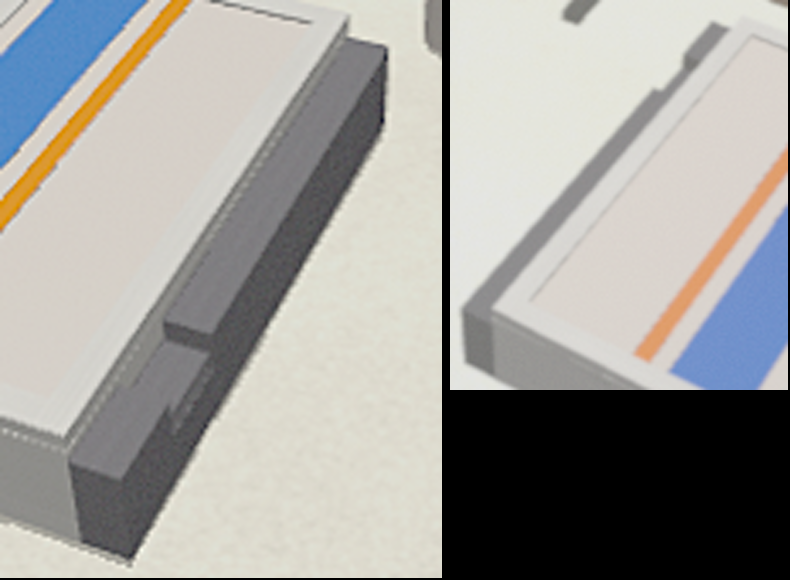

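```bash
python3 - <<'E'
from h import *
np.set_printoptions(precision=1,suppress=True)
d=camera_model('side'); s=camera_model('scene')
for n,m,L in [('side',d,dict(L=(225.9,280.6),Li=(211.5,276.8),R=(303.5,154.7),Ri=(292.4,151.2),nR=(251.8,238.5),nL=(240.6,258.2))),('scene',s,dict(L=(335.8,168.5),R=(240,279.2),nR=(313.8,195.4),nL=(326.2,181.2)))]:
    p={k:pix2plane(m,*v,78) for k,v in L.items()}
    v=p['R']-p['L']; l=np.linalg.norm(v)
    print(n,{k:q[:2] for k,q in p.items()}, 'len',l,'ang',np.degrees(np.arctan2(-v[0],v[1]))) 
    print({k:(p[k]-p['L'])@v/l for k in('nR','nL')})
for k,z,m,uv in [('bottle',170,s,(187,294)),('bottlebase',0,s,(194,340)),('sqR',11,s,(170,280)),('cutter',22,s,(293,153)),('tape',48,s,(370,140))]: print(k,pix2plane(m,*uv,z)[:2])
E
```

```text
side {'L': array([523.4, 224.2]), 'Li': array([553.6, 226.9]), 'R': array([ 529., -228.]), 'Ri': array([ 561.9, -231.8]), 'nR': array([525. , 102.6]), 'nL': array([522.5, 161.6])} len 452.29354599142147 ang -179.29635024017384
{'nR': np.float64(121.60549781092617), 'nL': np.float64(62.6710700125779)}
scene {'L': array([523.1, 223.5]), 'R': array([ 529.8, -234.9]), 'nR': array([527.8,  95.7]), 'nL': array([527.2, 162.7])} len 458.5183249313905 ang -179.16768811444962
{'nR': np.float64(127.8461815886542), 'nL': np.float64(60.92261350386641)}
bottle [ 510.7 -379.6]
bottlebase [ 505.4 -378.2]
sqR [ 357.9 -285.8]
cutter [352.2 278.5]
tape [529.4 430.9]
```

The raised crop shows the open notch at about y 100–162, in the left half of the ledge. I'll close the jaw, tilt the tool 20° so its body stays clear of the rising face, touch down near the middle of the ledge, and slide left.

```bash
cat >> h.py <<'E'
def row(tip, tilt=20, yaw=-89.2):
    s=state(); R0=Rot.from_euler('xyz',s['tcp_rot']); 
    R1=Rot.from_euler('xyz',[180,0,yaw],degrees=True)*Rot.from_rotvec([np.radians(tilt),0,0])
    p=np.array(tip)-190*R1.as_matrix()[:,2]
    return np.r_[R0.inv().apply(p-s['eef_pos'])/10,(R0.inv()*R1).as_rotvec(degrees=True)].round(2)
def st():
    s=state(); R=Rot.from_euler('xyz',s['tcp_rot'])
    print('t',s['t'],'tip',(s['eef_pos']+190*R.as_matrix()[:,2]).round(1),'rpy',np.degrees(s['tcp_rot']).round(2),'F',s['ft_force'].round(1),'open',round(s['opening'],3))
E
python3 -c "
from h import *; st(); print(row([450,-250,200]).tolist(), row([541,20,130]).tolist())"
```

```text
t 0.1 tip [ 180.4 -598.2  214.2] rpy [-1.7999e+02  6.0000e-02 -7.3220e+01] F [0.  1.7 1.1] open 1.0
[-27.36, -29.62, 2.6, 19.87, 2.85, 15.8] [-50.57, -46.12, 9.62, 19.87, 2.85, 15.8]
```

Request:
arm_command([
  [-1.3,-1.5,0.1,1,0.1,0.8],
  [-3.9,-4.2,0.4,3,0.4,2.2],
  [-6.5,-7,0.6,5,0.7,3.8],
  [-9.1,-9.9,0.9,6.6,0.9,5.2],
  [-11.7,-12.7,1.1,8.5,1.2,6.8],
  [-14.3,-15.5,1.4,10.4,1.5,8.2],
  [-16.9,-18.3,1.6,12.3,1.8,9.8],
  [-19.5,-21.1,1.9,14.2,2,11.2],
  [-22.1,-23.9,2.1,16,2.3,12.7],
  [-24.4,-26.4,2.4,17.7,2.5,14],
  [-26.2,-28.4,2.5,19,2.7,15.1],
  [-27.4,-29.6,2.6,19.9,2.85,15.8],
], jaw=0)

```text
t: 1.1
eef_pos: [385.5, -248.4, 378.6]
tcp_rot: [-2.791, -0.0, -1.556]
ft_force: [0.7, -0.5, 0.9]
opening: 0.218
```

```bash
python3 -c "
from h import *; st(); print(row([541,10,125]).tolist())"
```

```text
t 1.1 tip [ 450.8 -247.5  200.1] rpy [-1.5991e+02 -1.0000e-02 -8.9170e+01] F [ 0.7 -0.5  0.9] open 0.218
[-25.61, -6.27, 10.28, -0.09, 0.0, 0.03]
```

Request:
arm_command([
  [-1.2,-0.3,0.5,0,0,0],
  [-3.6,-0.9,1.4,0,0,0],
  [-6.2,-1.5,2.5,0,0,0],
  [-8.8,-2.2,3.5,0,0,0],
  [-11.4,-2.8,4.6,0,0,0],
  [-14,-3.4,5.6,0,0,0],
  [-16.6,-4.1,6.7,0,0,0],
  [-19.2,-4.7,7.7,0,0,0],
  [-21.6,-5.3,8.7,0,0,0],
  [-23.6,-5.8,9.5,0,0,0],
  [-25,-6.1,10,0,0,0],
  [-25.6,-6.3,10.3,0,0,0],
])

```text
t: 2.1
eef_pos: [475.8, 8.4, 302.6]
tcp_rot: [-2.793, -0.001, -1.555]
ft_force: [0.3, -0.5, 0.4]
opening: 0.002
```

```bash
python3 -c "
from h import *; st(); print(row([541,10,90]).tolist(),row([541,10,80]).tolist()); snap('wrist','w1')"
```

```text
t 2.1 tip [540.7   9.2 124. ] rpy [-1.6003e+02 -5.0000e-02 -8.9090e+01] F [ 0.3 -0.5  0.4] open 0.002
[-0.08, 1.14, 3.21, 0.03, -0.01, 0.12] [-0.08, 1.48, 4.15, 0.03, -0.01, 0.12]
```

View pics/w1.png

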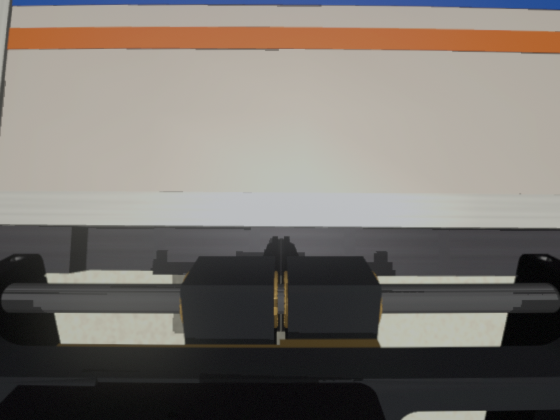

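The wrist view shows the fingertips near (280,240) over the ledge. The ledge front edge is at row ~272 and the face edge at ~227. A dark band at columns 70–88 looks like the notch's right wall.

```bash
python3 -c "
from h import *
m=camera_model('wrist')
for u,v,z in [(120,272,78),(450,273,78),(88,240,78),(70,240,78),(120,227,100),(450,227,100)]: print(u,v,pix2plane(m,u,v,z).round(1))"
```

```text
120 272 [525.  123.8  78. ]
450 273 [ 527.9 -111.5   78. ]
88 240 [547.2 148.3  78. ]
70 240 [547.  161.5  78. ]
120 227 [556.4 114.7 100. ]
450 227 [ 559.8 -100.7  100. ]
```

Request:
arm_command([
  [0,0.2,0.6,0,0,0],
  [0,0.5,1.3,0,0,0],
  [0,0.8,2.1,0,0,0],
  [0,1,2.8,0,0,0],
  [0,1.1,3.1,0,0,0],
  [0,1.14,3.2,0,0,0],
  [0,1.14,3.2,0,0,0],
])

```text
t: 2.73
eef_pos: [475.9, 6.3, 268.9]
tcp_rot: [-2.793, -0.001, -1.557]
ft_force: [1.1, 1.1, -0.2]
opening: 0.006
```

```bash
python3 -c "
from h import *; st(); print(row([541,10,81]).tolist())"
```

```text
t 2.7333 tip [540.8   7.   90.4] rpy [-1.600e+02 -5.000e-02 -8.923e+01] F [ 1.1  1.1 -0.2] open 0.006
[-0.28, 0.3, 0.89, 0.0, -0.06, -0.01]
```

Request:
arm_command([
  [0,0.1,0.25,0,0,0],
  [0,0.17,0.5,0,0,0],
  [0,0.24,0.66,0,0,0],
  [0,0.26,0.75,0,0,0],
  [0,0.26,0.75,0,0,0],
])

```text
t: 3.15
eef_pos: [476.0, 6.6, 261.2]
tcp_rot: [-2.792, -0.001, -1.557]
ft_force: [-0.3, 0.8, 0.6]
opening: 0.004
```

Request:
arm_command([
  [0,0.02,0.05,0,0,0],
  [0,0.04,0.1,0,0,0],
  [0,0.04,0.1,0,0,0],
])

```text
t: 3.4
eef_pos: [476.0, 6.6, 260.4]
tcp_rot: [-2.791, -0.001, -1.557]
ft_force: [-0.9, 0.3, 1.3]
opening: 0.007
```

```bash
python3 -c "
from h import *; st()"
```

```text
t 3.4 tip [541.2   7.3  82. ] rpy [-1.5993e+02 -7.0000e-02 -8.9200e+01] F [-0.9  0.3  1.3] open 0.007
```

Noise is about 1 N, so I'm going down gently until the contact is clear.

Request:
arm_command([
  [0,0.02,0.05,0,0,0],
  [0,0.04,0.1,0,0,0],
  [0,0.04,0.1,0,0,0],
])

```text
t: 3.65
eef_pos: [475.9, 6.6, 259.9]
tcp_rot: [-2.79, -0.001, -1.557]
ft_force: [-4.0, 0.1, 12.1]
opening: -0.0
```

Request:
arm_command([
  [0,0.02,0.05,0,0,0],
  [0,0.04,0.1,0,0,0],
  [0,0.04,0.1,0,0,0],
])

```text
t: 3.9
eef_pos: [475.8, 6.6, 259.5]
tcp_rot: [-2.789, -0.001, -1.557]
ft_force: [-7.3, 0.4, 23.3]
opening: 0.007
```

```bash
python3 -c "
from h import *; st()"
```

```text
t 3.9 tip [541.4   7.3  81.1] rpy [-1.5981e+02 -8.0000e-02 -8.9190e+01] F [-7.3  0.4 23.3] open 0.007
```

Request:
arm_command([
  [0,-0.04,-0.12,0,0,0],
  [-0.3,-0.04,-0.12,0,0,0],
  [-0.8,-0.04,-0.12,0,0,0],
  [-1.4,-0.04,-0.12,0,0,0],
  [-2,-0.04,-0.12,0,0,0],
  [-2.6,-0.04,-0.12,0,0,0],
  [-3.2,-0.04,-0.12,0,0,0],
  [-3.8,-0.04,-0.12,0,0,0],
  [-4.4,-0.04,-0.12,0,0,0],
])

```text
t: 4.65
eef_pos: [475.7, 50.5, 260.0]
tcp_rot: [-2.789, -0.002, -1.557]
ft_force: [0.6, -5.4, 7.4]
opening: 0.004
```

Request:
arm_command([
  [-0.6,0,0,0,0,0],
  [-1.2,0,0,0,0,0],
  [-1.8,0,0,0,0,0],
  [-2.4,0,0,0,0,0],
])

```text
t: 4.98
eef_pos: [475.3, 74.5, 260.0]
tcp_rot: [-2.789, -0.001, -1.557]
ft_force: [0.1, -6.2, 7.4]
opening: 0.006
```

```bash
python3 -c "
from h import *; st()"
```

```text
t 4.9833 tip [540.9  75.1  81.7] rpy [-1.5981e+02 -8.0000e-02 -8.9210e+01] F [ 0.1 -6.2  7.4] open 0.006
```

Contact is steady at ~7 N. I'll keep sliding in small pieces.

Request:
arm_command([
  [-0.5,0,0,0,0,0],
  [-1,0,0,0,0,0],
  [-1.5,0,0,0,0,0],
  [-2,0,0,0,0,0],
])

```text
t: 5.32
eef_pos: [475.0, 94.4, 260.0]
tcp_rot: [-2.79, -0.001, -1.557]
ft_force: [-1.6, -2.5, 8.9]
opening: 0.003
```

Request:
arm_command([
  [-0.5,0,0,0,0,0],
  [-1,0,0,0,0,0],
  [-1.5,0,0,0,0,0],
])

```text
t: 5.57
eef_pos: [474.5, 109.7, 259.5]
tcp_rot: [-2.791, -0.001, -1.557]
ft_force: [-0.8, -0.1, -0.0]
opening: 0.005
```

Request:
arm_command([
  [-0.5,0,0,0,0,0],
  [-1,0,0,0,0,0],
])

```text
t: 5.73
eef_pos: [474.2, 119.8, 259.2]
tcp_rot: [-2.792, -0.001, -1.557]
ft_force: [-0.0, -0.0, 0.2]
opening: 0.002
```

```bash
python3 -c "
from h import *; st()"
```

```text
t 5.7333 tip [539.3 120.5  80.7] rpy [-1.5997e+02 -6.0000e-02 -8.9200e+01] F [-0.  -0.   0.2] open 0.002
```

Contact vanished at y≈98–110, so the tip has reached the notch. I'll centre it and lower into the notch to just above the plate.

Request:
arm_command([
  [-0.4,0,0,0,0,0],
  [-0.7,0,0,0,0,0],
  [-0.7,0.05,0.14,0,0,0],
  [-0.7,0.12,0.33,0,0,0],
  [-0.7,0.2,0.55,0,0,0],
  [-0.7,0.27,0.74,0,0,0],
  [-0.7,0.34,0.93,0,0,0],
  [-0.7,0.4,1.1,0,0,0],
  [-0.7,0.44,1.2,0,0,0],
  [-0.7,0.44,1.2,0,0,0],
])

```text
t: 6.57
eef_pos: [474.2, 126.5, 246.2]
tcp_rot: [-2.792, -0.001, -1.557]
ft_force: [-0.3, -1.1, 1.1]
opening: 0.003
```

```bash
python3 -c "
from h import *; st()"
```

```text
t 6.5667 tip [539.2 127.1  67.6] rpy [-1.5999e+02 -7.0000e-02 -8.9200e+01] F [-0.3 -1.1  1.1] open 0.003
```

Free at z 67.6, about 10 mm below the level of ledge contact, so this is the open notch. Now the press, in steps of 2 to 3 mm.

Request:
arm_command([
  [0,0.04,0.1,0,0,0],
  [0,0.07,0.2,0,0,0],
  [0,0.1,0.28,0,0,0],
  [0,0.1,0.28,0,0,0],
])

```text
t: 6.9
eef_pos: [474.2, 126.5, 243.5]
tcp_rot: [-2.792, -0.001, -1.557]
ft_force: [-1.1, 0.3, 1.9]
opening: -0.0
```

Request:
arm_command([
  [0,0.04,0.1,0,0,0],
  [0,0.07,0.2,0,0,0],
  [0,0.1,0.28,0,0,0],
  [0,0.1,0.28,0,0,0],
])

```text
t: 7.23
eef_pos: [474.0, 126.5, 240.4]
tcp_rot: [-2.792, -0.001, -1.557]
ft_force: [-2.1, -0.0, 3.1]
opening: 0.004
```

Request:
arm_command([
  [0,0.04,0.1,0,0,0],
  [0,0.07,0.19,0,0,0],
  [0,0.07,0.19,0,0,0],
  [0,0.07,0.19,0,0,0],
])

```text
t: 7.57
eef_pos: [474.3, 126.5, 238.4]
tcp_rot: [-2.792, -0.001, -1.557]
ft_force: [-1.4, -0.8, 2.5]
opening: 0.004
```

```bash
python3 -c "
from h import *; st(); snap('scene','s2')"
```

```text
t 7.5667 tip [539.4 127.2  60. ] rpy [-1.5995e+02 -6.0000e-02 -8.9200e+01] F [-1.4 -0.8  2.5] open 0.004
```

View pics/s2.png

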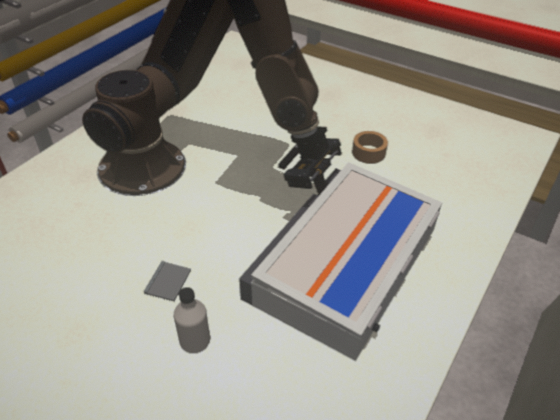

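The picture shows the face still shut, with the finger in the notch at about (320,185). Force is only ~3 N, so I'll press further.

Request:
arm_command([
  [0,0.04,0.1,0,0,0],
  [0,0.07,0.19,0,0,0],
  [0,0.07,0.19,0,0,0],
  [0,0.07,0.19,0,0,0],
])

```text
t: 7.95
eef_pos: [474.2, 126.5, 236.5]
tcp_rot: [-2.792, -0.001, -1.557]
ft_force: [-2.3, 0.4, 2.7]
opening: 0.007
```

Request:
arm_command([
  [0,0.04,0.1,0,0,0],
  [0,0.07,0.19,0,0,0],
  [0,0.07,0.19,0,0,0],
  [0,0.07,0.19,0,0,0],
])

```text
t: 8.28
eef_pos: [474.3, 126.5, 234.4]
tcp_rot: [-2.792, -0.001, -1.557]
ft_force: [-1.4, -0.3, 3.5]
opening: 0.004
```

```bash
python3 - <<'E'
from h import *
st(); snap('side','d2'); a=cv2.imread('pics/d1.png')[110:310,90:320]; b=cv2.imread('pics/d2.png')[110:310,90:320]
cv2.imwrite('pics/c2.png',cv2.resize(np.hstack([a,b]),None,fx=1.7,fy=1.7))
E
```

```text
t 8.2833 tip [539.4 127.2  56. ] rpy [-1.5995e+02 -6.0000e-02 -8.9200e+01] F [-1.4 -0.3  3.5] open 0.004
```

View pics/c2.png

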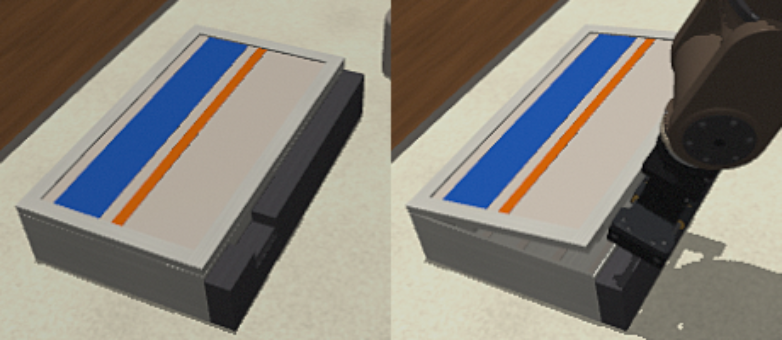

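The right crop shows the face ajar, its front edge clearly above the frame. Now I'll withdraw back and up, away from the face.

Request:
arm_command([
  [0,0,-0.2,0,0,0],
  [0,0.1,-0.7,0,0,0],
  [0,0.3,-1.4,0,0,0],
  [0,0.6,-2.4,0,0,0],
  [0,1,-3.6,0,0,0],
  [0,1.5,-5,0,0,0],
  [0,2,-6.6,0,0,0],
  [0,2.5,-8.2,0,0,0],
  [0,2.9,-9.6,0,0,0],
  [0,3.2,-10.8,0,0,0],
  [0,3.4,-11.6,0,0,0],
  [0,3.4,-12,0,0,0],
])

```text
t: 9.33
eef_pos: [400.1, 125.6, 336.7]
tcp_rot: [-2.791, -0.001, -1.557]
ft_force: [0.2, 0.2, 0.4]
opening: 0.007
```

Request:
arm_command([
  [0,0,-0.3,0,0,0],
  [0,0,-1,0,0,0],
  [0,0,-1.8,0,0,0],
  [0,0,-2.6,0,0,0],
  [0,0,-3.4,0,0,0],
  [0,0,-4.2,0,0,0],
  [0,0,-4.8,0,0,0],
  [0,0,-5,0,0,0],
  [0,0,-5,0,0,0],
  [0,0,-5,0,0,0],
  [0,0,-5,0,0,0],
])

```text
t: 10.25
eef_pos: [384.0, 125.4, 382.3]
tcp_rot: [-2.792, -0.001, -1.557]
ft_force: [-0.3, 0.4, -0.2]
opening: 0.006
```

```bash
python3 - <<'E'
from h import *
st(); snap('side','d3'); snap('scene','s3'); a=cv2.imread('pics/d3.png')[100:420,80:400]; b=cv2.imread('pics/s3.png')[100:420,120:460]
cv2.imwrite('pics/c3.png',cv2.resize(np.hstack([a,b]),None,fx=1.2,fy=1.2))
E
```

```text
t 10.25 tip [449.1 126.1 203.8] rpy [-1.5999e+02 -7.0000e-02 -8.9200e+01] F [-0.3  0.4 -0.2] open 0.006
```

View pics/c3.png

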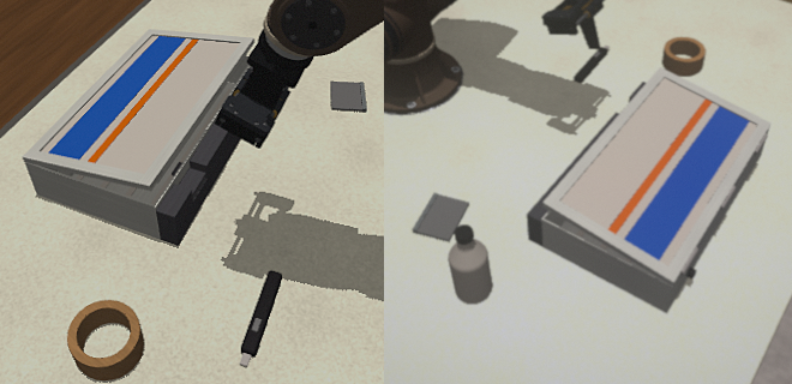

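The face stands ajar, the hand is clear, and the tape, cutter, squeegee and sprayer are where they were. I'll hand it in.

```bash
python3 -c "
from h import *; print(job_done()); st()"
```

```text
the job is handed in; nothing more can be done
None
the job is handed in; nothing more can be done
```

The light box is open: its face is ajar and the hand is clear of everything. I handed the job in at about 10 s on the robot's clock.

- **Finding the notch:** I set the closed fingertip on the ledge near its middle, where contact briefly reached about 24 N, then slid it left at about 7–9 N. Contact dropped away between y ≈ 94 and 110 mm. That roughly agrees with the notch at y ≈ 100–160 mm that I had already seen in the camera images.
- **Pressing the plate:** I lowered the tip into the notch and pressed the plate down until the face sprang up. This took about 9 mm of travel at about 3.5 N. That was more travel and less force than the mid-width figures given, because I pressed nearer the front edge, away from the hinge.
- **Last checks:** After I backed off, the wrist force was within noise (about 0.5 N). The side and scene pictures show the face still ajar, and the tape, sprayer, squeegee and cutter look unmoved. I judged the face and these items by eye and did not measure the 137 mm edge height. The state reading after hand-in was refused.

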